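# Close and clamp a trial frame corner

### The job

Make up the trial frame corner on the mitre board by pushing with the fingertips, without pinching or lifting the loose moulding: push it back against the far fence and along it until its mitre closes on that of the fixed length. Only then swing the dark wooden cam's handle round until the cam bears firmly on the moulding and clamps it there. Leave the other things where they are.

Things in the scene. Friction and masses are not known exactly. Their poses are not given: they have to be found in the camera images.
- jig: Mitre assembly board, plywood, 240 (x) x 340 (y) x 12 mm, fast to the bench. Origin under its centre at bench level; x points away from the robot, y to the left. A wooden fence 16 mm high stands along its far side (inner face at x = +82 mm) and another along its left side (inner face at y = +130 mm).
- corner (a point): Outer corner of the finished frame, where the inner faces of the two fences would meet, on the board's top. Axes as the board's.
- fixed_mitre (a point): Middle of the 45 degree mitre face of the fixed length of moulding, 20 mm in -x and 20 mm in -y from the corner, 10 mm above the board. That length is 185 mm long, 40 mm wide, 24 mm high; it lies along the left fence and runs from the corner towards the robot. Two straps with wing nuts hold it (to 40 mm above the board).
- loose_rail: Loose length of bare wooden frame moulding, 220 (own y) x 40 (own x) x 24 mm, 0.1 to 0.25 kg, face up on the board. Origin under the centre of that rectangle. Own +x is the back edge, which goes against the far fence. Own +y end: mitred, from (+20, +110) to (-20, +70) mm; own -y end: square. Home: axes parallel to the board's, origin 20 mm in -x and 110 mm in -y from the corner.
- sight_edge (a point): Middle of the loose length's sight edge (own -x side, nearest the robot), 12 mm above its underside. This edge is an upright face 8 to 16 mm above the board, over a rebate 14 mm deep. The length starts 10 to 24 mm short of the far fence, 45 to 65 mm short of the closed mitre, up to 0.1 rad askew.
- rail_tip (a point): Sharp point of the loose length's mitre, on its back edge, 10 mm above its underside. Home when at the corner in x and y.
- rail_heel (a point): Square end of the loose length's back edge, 10 mm above its underside. Home when against the far fence, 220 mm right (-y) of the corner.
- cam (a joint): Turn of the dark wooden cam in rad, anticlockwise from above, from 0 (wide open) to 1.95; starts at 0 to 0.3. It needs about 0.12 N m and stays where it is left. It meets the sight edge of a home moulding at about 1.62; pushing on presses the moulding to the fence, and it grips by itself.
- cam_pivot (a point): The cam's upright pivot bolt, 11 mm above the board, half-way up the cam (cam and handle fill 3 to 19 mm above the board), 83.5 mm in -x and 105 mm in -y from the corner. The cam's lobe reaches 46 mm from here; at joint 0 it points 115 degrees clockwise from the board's +x, that is to the right.
- handle_end (a point): Point in the cam's handle 88 mm from the pivot (it ends at 96 mm), 11 mm above the board. The handle is a flat bar 14 mm wide and 16 mm high. Seen from the pivot it points 175 degrees anticlockwise from the board's +x at joint 0 (to the robot) and about 268 when clamped (to the right). 50 mm are free on its left when open.
- weight: Bystander: covered steel weight with a small knob, 32 x 62 x 51 mm, on the near right part of the board; origin under its centre.
- tape_roll: Bystander: roll of masking tape lying flat, diameter 102, height 25 mm, left of the board; origin under its centre.
- loupe: Bystander: black eye loupe, diameter 36, height 39 mm, right of the board; origin under its centre.
- pot: Bystander: grey pot of cotton balls, diameter 66, height 69 mm, left of the board; origin under its centre.

How it is judged:
At the end, for the whole second after the job is handed in: The loose length lies flat on the board with both ends of its back edge within 2.5 mm of the far fence and its mitre point within 3 mm of the frame corner along the fence; the cam is turned to more than 1.5 rad and presses on the moulding with more than 5 N by itself; the moulding is at rest (x of each of rail_tip, rail_heel in the frame of corner above -0.0025 m and y of rail_tip in the frame of corner between -0.003 and 0.003 m and z of loose_rail in the frame of corner below 0.002 m and value of joint cam above 1.5 rad and contact force between cam and loose_rail above 5 N and linear speed of loose_rail below 0.01 m/s); the robot touches nothing.
It fails at once if the loose moulding is lifted off the board (z of loose_rail in the frame of corner above 0.006 m).
It fails at once if the loose moulding is tipped up (angle between loose_rail's own z axis and vertical above 0.12 rad).
It fails at once if the loose moulding is pinched (squeezed with over 30 N, with the fingers astride it) (contact force between the fingers and loose_rail above 30 N and x of the grasp point in the frame of loose_rail between -0.018 and 0.018 m and y of the grasp point in the frame of loose_rail between -0.11 and 0.11 m and z of the grasp point in the frame of loose_rail below 0.06 m).
It fails at once if the cam is swung shut while the mitre is still open by more than 10 mm (value of joint cam above 1.45 rad and y of rail_tip in the frame of corner below -0.01 m).
It fails at once if a bystander is moved by more than 15 mm (distance of any of weight, tape_roll, loupe, pot from where it was at the start of the episode above 0.015 m).
It also fails if it takes over 51 s, if anything falls off the work surface, if the arm or the gripper's body presses on something with over 40 N, if the wrist force passes 120 N, or if a joint passes its speed limit or range.

### The arm

A 6-joint arm with a two-finger parallel gripper is mounted at the origin on the work surface; the furniture and walls round the work are solid. World frame = base frame: x ahead of the robot, y to its left, z up, the work surface at z = 0. Lengths are in m, angles in rad, forces in N, time in s.
With the tool pointing down it reaches from about 0.325 to 0.875 m from the base axis. Payload 4.4 kg.
Tool frame: the origin (TCP) lies midway between the tips of the shut fingers; the grasp point (between the pads) lies 19 mm behind it; z points along the fingers, y is the direction in which the jaws open and shut (so a half turn about z gives the same grasp; the last joint's range is limited). The gripper opens to 85 mm and grips with 20 to 120 N. Pads are 22 mm wide; open, the fingers measure 114 mm over their backs; the gripper's body (76 mm by 85 mm) begins 54 mm behind the grasp point. The pads swing forward as they close: fully open they stand 13 mm farther back than shut.
Start: joints at [1.093, 0.207, 1.542, -0, 1.393, -0.15], TCP at [0.185, 0.545, 0.199] pointing down, gripper open.
Joint ranges: [-2.73, 2.73], [-0.86, 2.22], [0.23, 2.46], [-1.11, 4.25], [0.08, 2.63], [-2.82, 2.82]. Speed limits (rad/s): [2.79, 2.79, 3.14, 3.14, 3.14, 3.14].

### API

Orientations are given as a unit quaternion [w, x, y, z].
In Python, from station import ctrl gives the robot as it stands. The module is installed in compiled form; this text tells all that it offers. Calls block until the motion is done:
- ctrl.move_ptp(position, orientation): joint-space move of the TCP to a pose.
- ctrl.move_straight(position, speed=0.15, orientation=None, contact_N=None): straight line of the TCP; orientation=None keeps the orientation; speed is the mean speed in m/s. With contact_N (N) it stops when the force on the tool has changed by that much, and returns True; else False.
- ctrl.move_joints(angles): joint-space move.
- ctrl.move_gripper(opening, grip_force=None): opening from 0.0 (shut) to 1.0 (fully open); grip_force is the grip in N (None keeps the last); returns when the fingers have stopped.
- ctrl.wait(seconds).
- ctrl.ik(position, orientation): joint angles nearest the present ones, or None.
- ctrl.get_obs(): the state.
- ctrl.grab_frame(name): name is "side" or "top" or "wrist"; returns (picture, depth): 384x512x3 uint8, red, green, blue; 384x512 float32, m along the optical axis (not along the pixel's ray), 0 where there is no reading.
- ctrl.get_calibration(name): a dict with "fx", "fy", "cx", "cy" (pixels), "T" (4x4, takes a point from camera to world coordinates); the wrist camera has in their place "tool_from_camera" (4x4, takes a point from camera to tool coordinates, whose origin is the TCP and whose axes are the flange's). Camera axes: x right, y down, z forward; pixel columns grow to the right and rows downward; lengths in m; the calibration is good to about 2 mm. A picture is of the moment at which its call begins: read the wrist's pose just before it. get_calibration takes no time and is no camera call.
A pose or a line that the arm cannot do raises ctrl.PlanningError and nothing moves.
- ctrl.hand_in(): hands the job in, once; it reports no verdict.
The state is a dict: "clock": time; "joints": joint angles; "dq": joint speeds; "joint_efforts": joint torques, N m; "tcp_pos": TCP position; "orientation": TCP orientation; "force": force on the tool from outside, world axes, zero at the start; "moment": the same for the moment, N m; "grip_width": opening from 0.0 (shut) to 1.0 (fully open).
Only numpy, scipy, OpenCV 4.12 (cv2) and the standard library are available. Lean on these libraries where they do the work, as an engineer would, in place of code of your own. Each camera call takes 0.05 s, during which the arm holds its last target. There are 200 camera calls.

## Working session

There is one attempt and no reset: what is moved stays moved. The work goes in short steps, each a Python script; the robot and the scene stay as the last script left them, time stands still between calls to the robot, and variables do not carry over. Pictures are saved under pics/ and viewed, about 8 in all and at most 12, crops included, and the job is handed in when it is done.

```bash
mkdir -p pics && python3 - <<'E'
from station import ctrl
import cv2,numpy as np
for n in("top","side"):
    im,d=ctrl.grab_frame(n);cv2.imwrite(f"pics/{n}0.png",im[:,:,::-1]);np.save(f"pics/{n}0.npy",d)
    c=ctrl.get_calibration(n);print(n,c["fx"],c["cx"],c["cy"],np.round(c["T"],3).tolist())
print(ctrl.get_calibration("wrist"))
print(ctrl.get_obs())
E
```

```text
top 419.70529759229885 253.83978905783886 190.13631436762165 [[-0.013, -0.987, 0.158, 0.366], [-1.0, 0.009, -0.026, 0.017], [0.024, -0.158, -0.987, 1.136], [0.0, 0.0, 0.0, 1.0]]
side 417.26827381453256 251.89533126973936 190.3354791416751 [[0.992, -0.066, 0.11, 0.385], [-0.129, -0.503, 0.854, -1.098], [-0.001, -0.862, -0.508, 0.73], [0.0, 0.0, 0.0, 1.0]]
{'fx': 298.5163962149268, 'fy': 298.5163962149268, 'cx': 256.31494663242086, 'cy': 195.11324322553725, 'tool_from_camera': array([[ 2.81320011e-04, -9.55456530e-01, -2.95131735e-01,
         7.59037634e-02],
       [ 9.99999947e-01,  2.20006905e-04,  2.40953289e-04,
         2.29777198e-04],
       [-1.65289374e-04, -2.95131787e-01,  9.55456541e-01,
        -1.74267122e-01],
       [ 0.00000000e+00,  0.00000000e+00,  0.00000000e+00,
         1.00000000e+00]])}
{'clock': 0.1, 'joints': array([ 1.09351807e+00,  2.07407920e-01,  1.54281724e+00, -6.78850523e-06,
        1.39354225e+00, -1.50503295e-01]), 'dq': array([-5.01169358e-05, -2.42119594e-03, -5.34367337e-03,  7.64783898e-04,
        1.42734644e-03,  1.76283628e-03]), 'joint_efforts': array([ 3.26568688e-04, -3.84090936e+01, -2.92550522e+01, -2.45692354e-04,
        4.80901566e-03, -1.58721582e-05]), 'tcp_pos': array([0.18422648, 0.54387578, 0.19799754]), 'orientation': array([-3.32563541e-04,  1.62660808e-01,  9.86681448e-01, -1.03527993e-03]), 'force': array([ 0.19441293, -0.71068437, -0.6126417 ]), 'moment': array([ 0.01629776, -0.0136161 ,  0.04451612]), 'grip_width': 1.0043078768926161}
```

View pics/top0.png

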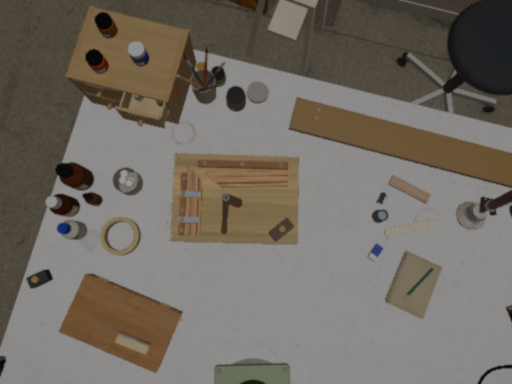

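View pics/side0.png

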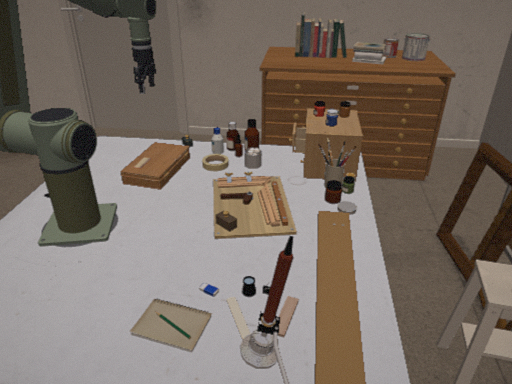

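The board lies at about (172–300, 153–243) in the top view, slightly turned. The loose rail is at about (205–288, 170–189), the cam handle runs from (225,200) to (225,232) and the weight is at (281,229). I'll locate it roughly and then look from the wrist.

```bash
cat > h.py <<'E'
from station import ctrl
import cv2,numpy as np
from scipy.spatial.transform import Rotation as R
def cast(px,K,T,z):
    px=np.atleast_2d(px).astype(float)
    d=np.c_[(px[:,0]-K["cx"])/K["fx"],(px[:,1]-K["cy"])/K["fy"],np.ones(len(px))]@T[:3,:3].T
    return T[:3,3]+d*((z-T[2,3])/d[:,2])[:,None]
def wristT():
    o=ctrl.get_obs();q=o["orientation"];T=np.eye(4)
    T[:3,:3]=R.from_quat([q[1],q[2],q[3],q[0]]).as_matrix();T[:3,3]=o["tcp_pos"]
    return T@ctrl.get_calibration("wrist")["tool_from_camera"]
def snap(name):
    T=wristT();im,d=ctrl.grab_frame("wrist")
    cv2.imwrite(f"pics/{name}.png",im[:,:,::-1]);np.savez(f"pics/{name}.npz",T=T,d=d);return im,d,T
def quat(yaw):  # tool down, tool x along world yaw
    q=(R.from_euler("z",yaw)*R.from_quat([1,0,0,0])).as_quat();return np.array([q[3],q[0],q[1],q[2]])
E
python3 - <<'E'
from h import *
K=ctrl.get_calibration("top")
P=cast([[175,153],[300,157],[298,244],[171,240]],K,K["T"],.012);print(P.round(3).tolist())
for n,p,z in(("bottle",(75,175),.1),("pot",(127,181),.069),("box",(188,50),.15),("boxc",(170,125),.15)):print(n,cast(p,K,K["T"],z).round(3))
c=P.mean(0);t=[c[0]+.04,c[1],.22]
print(t);ctrl.move_ptp(t,quat(0))
snap("w1");o=ctrl.get_obs();print(o["clock"],o["tcp_pos"],o["joints"])
E
```

```text
[[0.651, 0.202, 0.012], [0.638, -0.141, 0.012], [0.4, -0.129, 0.012], [0.415, 0.209, 0.012]]
bottle [[0.575 0.435 0.1  ]]
pot [[0.564 0.314 0.069]]
box [[0.881 0.151 0.15 ]]
boxc [[0.686 0.193 0.15 ]]
[np.float64(0.565969751362976), np.float64(0.03521173469937397), 0.22]
2.425 [0.56585731 0.03614078 0.21998011] [-8.90064532e-02  1.73988284e-01  1.53630004e+00  2.78989165e-04
  1.43137494e+00  1.48017949e+00]
```

View pics/w1.png

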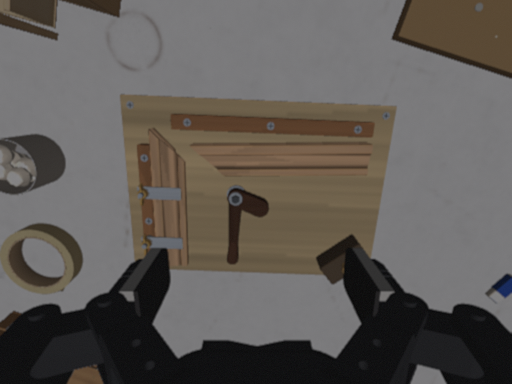

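The wrist view shows the board's far corners at (122,95) and (395,107), the far fence at about (172–373, 115–135) and the loose rail at (190–370, 143–177). The cam bolt is at (236,199), the handle end at (232,262) and the weight at (340,258). I'll enlarge it for exact edges.

```bash
python3 - <<'E'
import cv2
im=cv2.imread("pics/w1.png")[88:283,118:400]
im=cv2.convertScaleAbs(im,alpha=1.5,beta=10)
im=cv2.resize(im,None,fx=2.8,fy=2.8,interpolation=cv2.INTER_CUBIC)
cv2.imwrite("pics/w1c.png",im);print(im.shape)
E
```

```text
(546, 790, 3)
```

View pics/w1c.png

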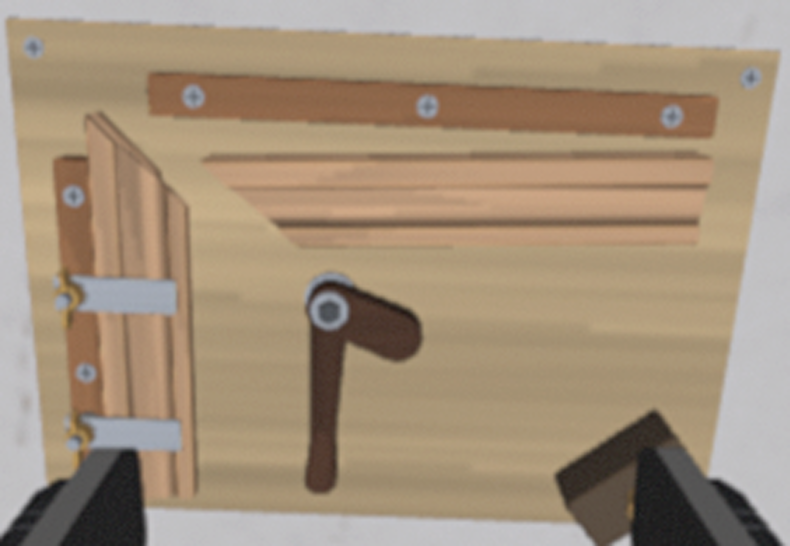

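```bash
python3 - <<'E'
from h import *
T=np.load("pics/w1.npz")["T"];K=ctrl.get_calibration("wrist")
f=lambda p,z:cast(np.array(p)/2.8+[118,88],K,T,z)[:,:2]
FE=f([[8,18],[778,50]],.012);L=f([[8,18],[47,490]],.012);Rr=f([[778,50],[707,480]],.012);FF=f([[150,115],[714,137]],.028)
NE=f([[200,508],[570,522]],.012)
yaw=lambda a:np.arctan2(*(a[0]-a[1])[::1])  # dx/dy
for n,a in(("far",FE),("fence",FF),("near",NE)):print(n,a.round(4).tolist(),"yaw",-np.arctan2(a[0,0]-a[1,0],a[0,1]-a[1,1]))
for n,a in(("left",L),("right",Rr)):print(n,a.round(4).tolist(),"yaw",np.arctan2(a[0,1]-a[1,1],a[0,0]-a[1,0]))
print("width",np.linalg.norm(FE[0]-FE[1]))
print("camera",T[:3,3])
th=-np.arctan2(FE[0,0]-FE[1,0],FE[0,1]-FE[1,1]);
Rm=lambda t:np.array([[np.cos(t),-np.sin(t)],[np.sin(t),np.cos(t)]])
C=FE.mean(0)+Rm(th)@[-.12,0];corner=C+Rm(th)@[.082,.130]
print("C",C,"corner",corner,th)
loc=lambda p:((p-corner)@Rm(th)*1000).round(1).tolist()
print("fence",loc(FF));print("near",loc(NE),"left",loc(L),"right",loc(Rr))
print("backbase",loc(f([[205,157],[700,152]],.012)),"backtop",loc(f([[235,160],[705,158]],.036)))
print("sight",loc(f([[300,246],[697,243]],.028)),"sq end",loc(f([[712,157],[700,240]],.03)))
print("bolt",loc(f([[329,311]],.035)),"hend",loc(f([[320,490]],.031)),"hbase",loc(f([[325,400]],.031)),"lobe",loc(f([[405,350]],.031)))
print("weightcorners",loc(f([[556,475],[657,411],[597,545]],.063)))
print("fixed tip",loc(f([[90,116]],.03)),"fixed right edge",loc(f([[187,210],[195,495]],.028)))
E
```

```text
far [[0.6503, 0.2011], [0.6376, -0.1345]] yaw -0.0379331158982783
fence [[0.6106, 0.1384], [0.6016, -0.1047]] yaw -0.03663672009987882
near [[0.4097, 0.1333], [0.4018, -0.059]] yaw -0.041136216578291564
left [[0.6503, 0.2011], [0.42, 0.2114]] yaw -0.04483576643105757
right [[0.6376, -0.1345], [0.4264, -0.1276]] yaw -0.03294964997263456
width 0.33585832132092497
camera [0.64056809 0.03651466 0.39423006]
C [0.52405475 0.03782274] corner [0.61092588 0.16461945] -0.0379331158982783
fence [[0.6, -26.2], [0.9, -269.5]]
near [[-199.9, -38.9], [-200.5, -231.4]] left [[38.0, 37.9], [-192.5, 39.5]] right [[38.0, -297.9], [-173.3, -299.0]]
backbase [[-18.6, -45.9], [-7.5, -270.4]] backtop [[-16.1, -63.8], [-7.3, -263.9]]
sight [[-54.6, -91.0], [-46.1, -269.1]] sq end [[-7.4, -269.2], [-44.2, -269.5]]
bolt [[-82.5, -105.1]] hend [[-175.9, -102.2]] hbase [[-128.0, -103.8]] lobe [[-101.4, -140.4]]
weightcorners [[-145.7, -208.8], [-113.2, -249.3], [-180.6, -231.0]]
fixed tip [[-0.6, -1.1]] fixed right edge [[-40.1, -40.8], [-182.9, -40.3]]
```

```bash
cat >> h.py <<'E'
TH=-.038;CORNER=np.array([.6109,.1646])
RM=np.array([[np.cos(TH),-np.sin(TH)],[np.sin(TH),np.cos(TH)]])
def W(x,y,z): return [*(CORNER+RM@[x/1000,y/1000]),z]   # corner frame, mm
def L():
    o=ctrl.get_obs();return ((o["tcp_pos"][:2]-CORNER)@RM*1000).round(1),o["tcp_pos"][2].round(4),o["force"].round(1),round(o["clock"],1)
def go(x,y,z,v=.15,c=None):
    r=ctrl.move_straight(W(x,y,z),speed=v,contact_N=c);print((x,y,z),r,*L());return r
E
python3 - <<'E'
from h import *
ctrl.move_gripper(0.0,60)
ctrl.move_ptp(W(-27,-312,.10),quat(TH));print(*L())
go(-27,-312,.02,.15,10)
go(-27,-290,.02,.1,10)
go(-23,-220,.02,.06,20)
snap("w2")
E
```

```text
[ -26.2 -311.4] 0.1009 [1.2 0.3 0. ] 4.1
(-27, -312, 0.02) False [ -25.9 -311.7] 0.0211 [-0.7 -0.2  0.1] 4.8
(-27, -290, 0.02) False [ -26.5 -289.4] 0.0208 [ 0.4 -0.7 -0.5] 5.1
(-23, -220, 0.02) False [ -23.  -220.4] 0.02 [-0.1 -0.   0.6] 6.4
```

View pics/w2.png

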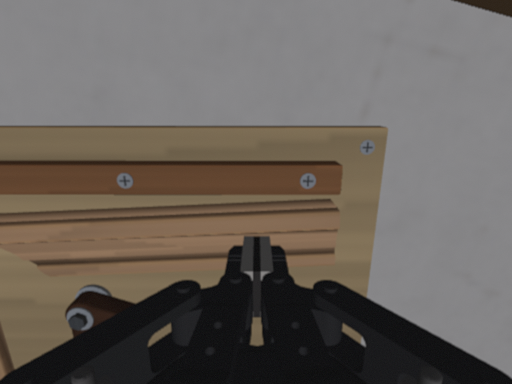

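```bash
python3 - <<'E'
from h import *
d=np.load("pics/w2.npz");T=d["T"];K=ctrl.get_calibration("wrist")
loc=lambda p,z:((cast(p,K,T,z)[:,:2]-CORNER)@RM*1000).round(1).tolist()
print("heel",loc([[337,208],[334,262]],.03),"back",loc([[60,214],[330,203]],.036),"fence",loc([[0,194],[340,194]],.028),"boardcorner",loc([[385,127]],.012))
print("bolt",loc([[78,320]],.035))
D=d["d"]
def P(u,v):
    z=D[v,u];p=T@[ (u-K["cx"])/K["fx"]*z,(v-K["cy"])/K["fy"]*z,z,1];return [*((p[:2]-CORNER)@RM*1000).round(1),p[2].round(4)]
for u,v in((300,225),(300,290),(200,225),(257,240),(257,246),(250,260),(257,290)):print(u,v,P(u,v))
o=ctrl.get_obs();print(o["grip_width"],o["tcp_pos"],o["orientation"],o["joints"])
a=cv2.imread("pics/w1.png")
E
```

```text
heel [[-6.8, -267.1], [-42.2, -268.0]] back [[-8.2, -108.9], [-1.7, -261.2]] fence [[1.2, -70.8], [1.2, -268.7]] boardcorner [[38.1, -296.8]]
bolt [[-81.1, -105.7]]
300 225 [np.float64(-15.4), np.float64(-245.2), np.float64(0.0349)]
300 290 [np.float64(-16.2), np.float64(-236.6), np.float64(0.0964)]
200 225 [np.float64(-15.4), np.float64(-187.5), np.float64(0.035)]
257 240 [np.float64(-12.6), np.float64(-220.3), np.float64(0.0605)]
257 246 [np.float64(-13.1), np.float64(-220.3), np.float64(0.0659)]
250 260 [np.float64(-12.1), np.float64(-217.3), np.float64(0.0809)]
257 290 [np.float64(-21.8), np.float64(-220.3), np.float64(0.0883)]
-0.000287454607138121 [ 0.57958379 -0.05482652  0.02002818] [ 7.65223102e-05  9.99813927e-01 -1.92900105e-02  4.35827251e-05] [-2.42849977e-01  4.25931385e-01  1.66206695e+00 -1.49469914e-04
  1.05347539e+00  1.36660268e+00]
```

The rail hasn't moved: its heel is still at about y = −268. The depth also shows the visible fingertips about 38 mm above the nominal TCP, so they passed over the rail. I'll probe the bare board to find where the tips really are.

```bash
python3 - <<'E'
from h import *
d=np.load("pics/w2.npz");D=d["d"];T=d["T"];K=ctrl.get_calibration("wrist")
for v in range(226,246,2):
    z=D[v,252];p=T@[(252-K["cx"])/K["fx"]*z,(v-K["cy"])/K["fy"]*z,z,1];print(v,((p[:2]-CORNER)@RM*1000).round(1),p[2].round(4))
go(-27,-286,.03,.15)
im,dd=ctrl.grab_frame("side");cv2.imwrite("pics/s2.png",cv2.resize(im[100:270,180:340,::-1],None,fx=3.5,fy=3.5,interpolation=cv2.INTER_CUBIC))
try:
    go(-27,-286,-.03,.03,5)
except Exception as e: print(repr(e))
E
```

```text
226 [ -15.9 -217.5] 0.0351
228 [ -17.4 -217.5] 0.0346
230 [ -18.2 -217.5] 0.0356
232 [ -19.9 -217.5] 0.0348
234 [ -23.3 -217.4] 0.03
236 [ -12.9 -217.8] 0.0551
238 [ -12.4 -217.8] 0.0585
240 [ -12.9 -217.8] 0.0599
242 [ -12.9 -217.9] 0.0621
244 [ -12.7 -217.9] 0.0647
(-27, -286, 0.03) False [ -27.2 -285.9] 0.0299 [ 0.4  0.4 -0.8] 7.1
(-27, -286, -0.03) True [ -27.1 -286. ] -0.0201 [-1.   0.   3.4] 8.6
```

View pics/s2.png

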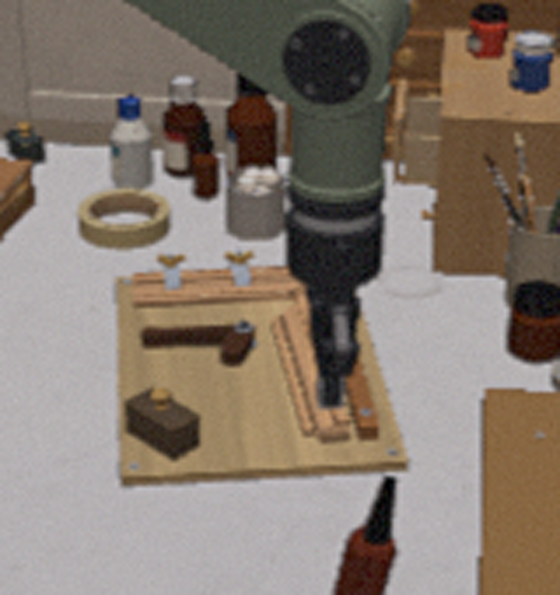

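The side view shows the fingers over the right end of the board, at the rail's heel. The board (top at z = 0.012) was felt at TCP z = −0.020, so the real tips sit 32 mm above the reported TCP. I'll use that offset and push again.

```bash
sed -i 's/go(x,y,z,v=.15,c=None):/go(x,y,z,v=.15,c=None):  # z = real fingertip height, 32 mm above reported TCP/; s/W(x,y,z),speed/W(x,y,z-.032),speed/' h.py && python3 - <<'E'
from h import *
go(-27,-287,.018,.1)
go(-23,-220,.018,.06,15)
snap("w3")
E
```

```text
(-27, -287, 0.018) False [ -26.2 -287.3] -0.0133 [-0.  -0.1 -0.3] 8.9
(-23, -220, 0.018) True [ -22.4 -233.2] -0.0137 [ 0.8 -3.7 -0.7] 9.8
```

View pics/w3.png

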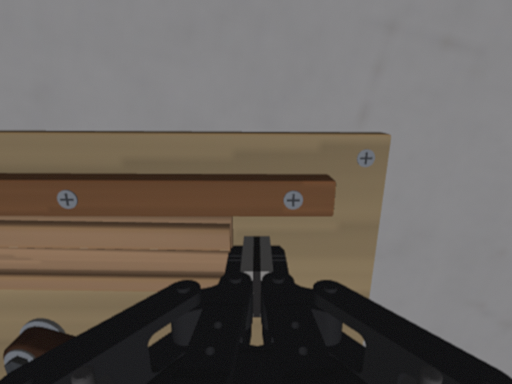

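The fingers stopped against the square end at y ≈ −233, which puts the heel at about −220. The rail now lies along the fence with its end at px (232,216–288). Next I'll seat it in x at both ends, nudge it in y again and look from above.

```bash
python3 - <<'E'
from h import *
go(-24,-240,.018,.1)
go(-24,-245,.075,.3)
go(-72,-195,.075,.3)
go(-72,-195,.018,.2,10)
go(-40,-195,.018,.05,15)
go(-72,-195,.018,.2)
go(-72,-195,.09,.3)
go(-72,-66,.09,.3)
go(-72,-66,.018,.2,10)
go(-40,-66,.018,.05,15)
go(-70,-66,.018,.2)
go(-70,-66,.09,.3)
go(-22,-245,.09,.3)
go(-22,-245,.018,.2,10)
go(-22,-220,.018,.05,15)
go(-22,-245,.018,.2)
ctrl.move_straight(W(0,-110,.16),speed=.3)
snap("w4");print(*L())
cv2.imwrite("pics/w4c.png",cv2.resize(cv2.convertScaleAbs(cv2.imread("pics/w4.png")[60:270],alpha=1.5,beta=10),None,fx=1.56,fy=1.56,interpolation=cv2.INTER_CUBIC))
E
```

```text
(-24, -240, 0.018) False [ -24.4 -239.8] -0.0142 [-0.8 -0.4  0.2] 10.1
(-24, -245, 0.075) False [ -22.2 -245.3] 0.0452 [ 0.1 -1.   0.1] 10.4
(-72, -195, 0.075) False [ -74.9 -193.6] 0.0411 [ 0.8  0.1 -0.4] 10.8
(-72, -195, 0.018) False [ -72.3 -195.4] -0.0148 [0.9 0.5 0.5] 11.2
(-40, -195, 0.018) True [ -50.8 -195. ] -0.014 [0.5 0.1 0.8] 11.7
(-72, -195, 0.018) False [ -72.4 -194.8] -0.0141 [0.9 0.  0.2] 12.0
(-72, -195, 0.09) False [ -69.1 -195.4] 0.0604 [ 0.   0.1 -0.6] 12.3
(-72, -66, 0.09) False [-73.4 -65.6] 0.0563 [ 0.7 -0.4 -0.1] 12.9
(-72, -66, 0.018) False [-72.2 -67. ] -0.0143 [ 0.1 -0.1 -0.2] 13.4
(-40, -66, 0.018) True [-51. -66.] -0.014 [0.1 0.7 0.6] 13.9
(-70, -66, 0.018) False [-70.3 -65.9] -0.0142 [-0.1  0.2  0.2] 14.2
(-70, -66, 0.09) False [-67.2 -65.9] 0.0605 [-0.7 -0.5 -0.6] 14.6
(-22, -245, 0.09) False [ -23.5 -243.9] 0.0565 [-0.2 -0.   0.1] 15.3
(-22, -245, 0.018) False [ -22.4 -243.5] -0.0141 [0.3 0.8 0.8] 15.9
(-22, -220, 0.018) True [ -20.4 -232.5] -0.0123 [-0.3 -4.6  2.6] 16.2
(-22, -245, 0.018) False [ -21.6 -245.1] -0.0134 [ 0.1  0.2 -1. ] 16.5
[  -1.9 -110.8] 0.1575 [ 0.   0.6 -0.4] 17.4
```

View pics/w4c.png

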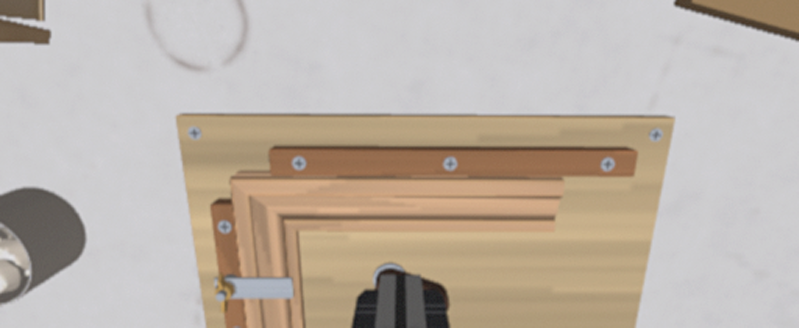

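The crop shows the mitre closed at (240–300, 180–230) and the rail along the fence at row ~177. Both x pushes stopped at the same depth (TCP x −51, so the face is at −40, which is home). Now the cam.

```bash
cat >> h.py <<'E'
def arc(j,r=66,gap=0):
    f=np.radians(175)+j;u=np.array([np.cos(f),np.sin(f)]);n=np.array([-u[1],u[0]])
    return np.array([-83.5,-105])+r*u-(7+14.5*abs(n[1])+11*abs(n[0])+gap)*n
E
python3 - <<'E'
from h import *
a=arc(.05,gap=6)
go(*a,.11,.3);go(*a,.018,.2,10)
for j in np.arange(.15,1.5,.15):
    if go(*arc(j),.018,.12,30):print("contact!");break
else:
    go(*arc(1.5),.018,.08,25)
    for j in (1.6,1.7,1.8,1.9,2.0):
        if go(*arc(j),.018,.04,22):break
    o=ctrl.get_obs();print(o["force"])
snap("w5")
E
```

```text
(np.float64(-148.4146902172166), np.float64(-74.66058529010567), 0.11) False [-146.9  -75.3] 0.0783 [-0.1 -0.8  0.5] 18.2
(np.float64(-148.4146902172166), np.float64(-74.66058529010567), 0.018) False [-146.2  -74.9] -0.0131 [0.7 0.3 0.3] 18.8
(np.float64(-150.75950327157852), np.float64(-87.02019801623773), 0.018) False [-148.8  -87.3] -0.0124 [-1.1  0.1  0.2] 19.0
(np.float64(-152.9728756070965), np.float64(-95.96881143289252), 0.018) False [-152.6  -96.1] -0.0134 [-1.   0.4  0. ] 19.3
(np.float64(-153.88444644654774), np.float64(-105.5508060862727), 0.018) False [-154.2 -105.7] -0.014 [-0.8  0.3  0.2] 19.5
(np.float64(-153.29236349525507), np.float64(-115.56435174497268), 0.018) False [-153.5 -115.7] -0.0141 [-0.9 -0.1  0.1] 19.8
(np.float64(-151.0326960054572), np.float64(-125.74372816907423), 0.018) False [-151.3 -125.9] -0.0141 [-0.5 -0.1  0.7] 20.0
(np.float64(-146.99894752602796), np.float64(-135.76894051437583), 0.018) False [-147.  -135.9] -0.014 [ 0.9 -0.4 -0.3] 20.3
(np.float64(-141.15849369560328), np.float64(-145.2810691441559), 0.018) False [-141.  -145.5] -0.014 [-0.1 
[... 484 characters left out ...]
0.0139 [-0.4 -0.4 -0.3] 21.5
(np.float64(-106.12117206063816), np.float64(-169.79648263281507), 0.018) False [-105.7 -170. ] -0.014 [ 0.5  1.2 -0.5] 21.9
(np.float64(-99.31484283608924), np.float64(-171.72170012162465), 0.018) False [-102. -171.] -0.0146 [-5.5  3.   4. ] 22.2
(np.float64(-93.90360880170657), np.float64(-173.15710657846435), 0.018) False [-100.5 -171.5] -0.0153 [-12.7   4.    9.6] 22.5
(np.float64(-88.22497899707696), np.float64(-174.14585526773763), 0.018) False [ -99.3 -171.9] -0.0159 [-20.6   6.   16.7] 22.8
(np.float64(-82.30788014568283), np.float64(-174.6314501130195), 0.018) False [ -99.1 -172.1] -0.0166 [-31.2   5.8  25.5] 23.1
[-31.15343712   5.77132558  25.50318557]
```

```bash
python3 - <<'E'
from h import *
go(-118,-172,.02,.15)
go(-118,-172,.11,.25)
ctrl.move_straight(W(20,-130,.19),speed=.3)
ctrl.wait(.3);snap("w6");print(*L())
cv2.imwrite("pics/w6c.png",cv2.resize(cv2.convertScaleAbs(cv2.imread("pics/w6.png")[80:290,90:420],alpha=1.5,beta=10),None,fx=2.4,fy=2.4,interpolation=cv2.INTER_CUBIC))
E
```

```text
(-118, -172, 0.02) False [-116.7 -172.3] -0.0116 [ 1.3  0.4 -0. ] 23.5
(-118, -172, 0.11) False [-115.6 -172.4] 0.0795 [-0.8  0.7 -0.3] 24.0
[  19.1 -130.2] 0.1894 [-0.2 -0.8 -0.5] 25.1
```

View pics/w6c.png

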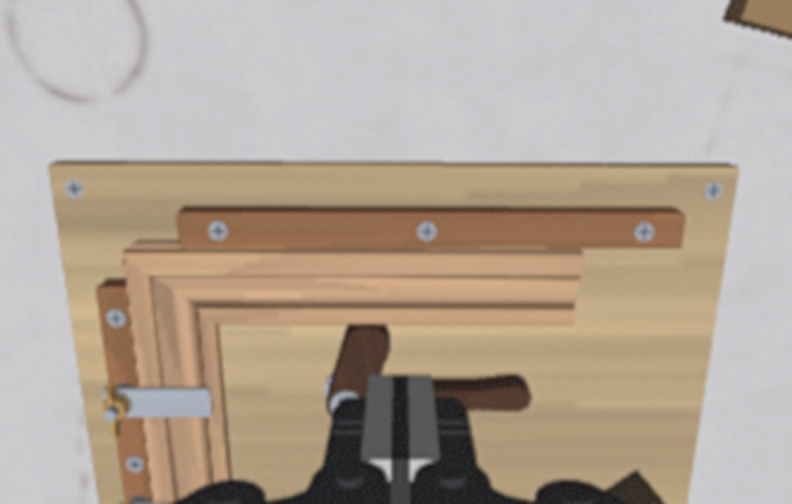

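The crop shows the mitre closed at (125–220, 245–325), the rail tight to the fence, the cam lobe on the sight edge at (370,325) and the handle pointing right to (528,392). One last numeric check, then I'll hand in.

```bash
python3 - <<'E'
from h import *
T=np.load("pics/w6.npz")["T"];K=ctrl.get_calibration("wrist")
loc=lambda p,z:((cast(np.array(p)/2.4+[90,80],K,T,z)[:,:2]-CORNER)@RM*1000).round(1).tolist()
print("sight",loc([[225,325],[574,325]],.028),"end",loc([[582,255]],.034),"tip",loc([[124,251]],.03),"fence",loc([[180,246],[682,246]],.028),"hend",loc([[470,392],[528,392]],.031))
ctrl.hand_in()
E
```

```text
sight [[-39.6, -44.6], [-39.6, -219.9]] end [[-1.0, -219.1]] tip [[-0.5, 0.4]] fence [[1.5, -26.0], [1.8, -269.1]] hend [[-75.6, -168.4], [-75.6, -198.3]]
the job is handed in; nothing more can be done
```

I closed the frame corner by pushing with the shut fingertips, clamped it with the cam and handed in at about 25 s of the 51 s. The hand-in reports no verdict.

**What I did**
1. I pushed the loose length along from its square end until the mitre closed, then seated it against the far fence at both ends of its sight edge.
2. I nudged it along once more and checked from above before touching the cam.
3. I swung the cam's handle round until it resisted with about 31 N on the fingers, then backed the fingers off and clear.

**Last checks (wrist camera)**

| Check | Result |
|---|---|
| Mitre point, from the corner | x −0.5 mm, y +0.4 mm |
| Square end, along the fence | −219.1 mm (home is −220 mm) |
| Sight edge | −39.6 mm at both ends (home is −40 mm), so parallel to the fence |
| Cam | lobe on the sight edge, handle pointing right; about 1.68 rad from where the fingers stopped |

**What disagreed**
- **Fingertip height:** the real fingertips were about 32 mm above the reported TCP. My first push passed over the moulding without touching it. I found the offset by touching the bare board, and corrected for it.
- **Fence position:** the fence face measured 1.5–1.8 mm beyond its nominal place in that picture. That is within the roughly 2 mm calibration.

**Not checked**
- I could not measure the cam's own pressing force after letting go.
- I did not re-measure the bystanders; apart from the wanted pushes, no unexpected contact showed up.

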